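# Nudge the sample carrier home on the instrument stage

## Task

Push the blue sample carrier along the stage's raised loading deck until its two holes drop over the two brass pins and it lies flat on the dark floor, fully home. Only nudge it with the fingers: do not pick it up or tip it. Leave the other things on the bench, and the red-collared cup on the stage, where they are.

Things in the scene. Friction and masses are not known exactly. Their poses are not given: they have to be found in the camera images.
- stage: fixed stage, 350 (its x) by 230 mm (its y). Origin: centre of its underside, on the bench; z up; +x is the feed direction, from the bare-aluminium loading deck (stage x -175 to 0 mm, top 22 mm above the bench, no side walls) to the dark floor (x 0 to 175 mm, top 12 mm above the bench), on which two fixed brass pins stand
- seat (a point): point on the dark floor where the carrier's origin lies when it is home: stage (58, 0, 12) mm; same axes as the stage. Home, the carrier's rear edge is 3 mm clear of the deck's end and its top 2 mm above deck level
- pin_a (a point): tip of the pin nearer the deck, at stage (50, -22) mm. Both pins: 9.5 mm tall (tips 0.5 mm below deck level), 10 mm across for the lowest 3 mm, then tapering to 4 mm at the tip, so that a hole up to about 4 mm off-centre slips on and centres itself
- pin_b (a point): tip of the farther pin, at stage (85, 22) mm
- carrier: loose blue plate 110 (its x) by 150 (its y) by 12 mm thick, about 0.35 kg; starts flat on the deck, its x roughly along the feed. Origin: centre of its underside; z up; home, its axes match the stage's. Two white cups fixed on top at (-22, 45) and (22, -45) mm: 30 mm across, 18 mm tall. Slid square and centred along the feed it rides level over deck and pin tips, then drops 10 mm
- hole_a (a point): centre of the rear 13 mm through hole, at the carrier's underside, carrier (-8, -22) mm; belongs over pin_a
- hole_b (a point): centre of the front 13 mm through hole, at the carrier's underside, carrier (27, 22) mm; belongs over pin_b
- ref_cup: reference cup standing on the stage's dark floor beyond the seat: white, red collar, 33 mm across, 26 mm tall; loose bystander; origin: centre of its underside
- spare_cup: spare cup standing on the bench: white, grey collar, 33 mm across, 26 mm tall; loose bystander; origin: centre of its underside
- vial: amber jar 40 mm across, 80 mm tall, on the bench; loose bystander; origin: centre of its underside
- carton_a: white and green carton 50 x 120 x 50 mm, on the bench; loose bystander; origin: centre of its underside
- carton_b: white and green carton 50 x 120 x 50 mm, on the bench; loose bystander; origin: centre of its underside
- mouse: black computer mouse 100 x 60 x 30 mm, on the bench; loose bystander; origin: centre of its underside
- driver: screwdriver with a grey handle, lying on the bench; loose bystander; origin: in the tool, on the bench
Mind the look-alikes: they are no part of the job. There is more than one size of the carrier; the one meant has the size given above.

How it is judged:
At the end, for the whole second after the job is handed in: The carrier lies flat (tilt under 0.03 rad) on the stage's dark floor (within 2 mm), both holes over the pins: its origin within 3.5 mm of the seat, turned less than 0.09 rad, at rest (horizontal distance between carrier and seat below 0.0035 m and z of carrier in the frame of seat between -0.002 and 0.002 m and angle between the x axis of carrier and the x axis of stage, either way round below 0.09 rad and angle between carrier's own z axis and vertical below 0.03 rad and linear speed of carrier below 0.01 m/s); the robot touches nothing.
It fails at once if the carrier is lifted more than 8 mm above the loading deck (height (world z) of carrier above 0.03 m).
It fails at once if the carrier is tipped more than 0.3 rad (angle between carrier's own z axis and vertical above 0.3 rad).
It fails at once if the red-collared reference cup or another bystander is moved more than 15 mm (distance of any of ref_cup, spare_cup, vial, carton_a, carton_b, mouse, driver from where it was at the start of the episode above 0.015 m).
It also fails if it takes over 67 s, if anything falls off the work surface, if the arm or the gripper's body presses on something with over 40 N, if the wrist force passes 120 N, or if a joint passes its speed limit or range.

## Robot

A 7-joint arm with a two-finger parallel gripper is mounted at the origin on the work surface. World frame = base frame: x ahead of the robot, y to its left, z up, the work surface at z = 0. Lengths are in m, angles in rad, forces in N, time in s.
With the tool pointing down it reaches from about 0.425 to 0.825 m from the base axis. Payload 3.6 kg.
Tool frame: the origin (TCP) lies where the fingers leave the gripper's body, on its centre line; the fingertips stand 73 mm ahead of it and the grasp point (between the pads) lies 54 mm ahead of it; x points along the fingers, y is the direction in which the jaws open and shut, and the axes are right-handed (so a half turn about x gives the same grasp; the last joint's range is limited). The gripper opens to 85 mm and grips with 20 to 120 N. Pads are 22 mm wide; open, the fingers measure 114 mm over their backs; the gripper's body (76 mm by 85 mm) begins 54 mm behind the grasp point. The pads swing forward as they close: fully open they stand 13 mm farther back than shut.
Start: joints at [1.25, 0.615, -0.013, 1.423, 0.008, 1.103, -0.04], TCP at [0.189, -0.622, 0.304] pointing down, gripper open.
Joint ranges: [-3.12, 3.12], [-0.3, 2.06], [-1.34, 1.32], [0.26, 2.42], [-1.36, 4.5], [0.01, 1.98], [-2.84, 2.84]. Speed limits (rad/s): [2.79, 2.79, 3.14, 3.14, 3.14, 3.14, 3.14].

## Interface

Orientations are given as a unit quaternion [x, y, z, w].
In Python, from station import arm, snapshot, camera_info, ticket gives the robot as it stands. Calls block until the motion is done:
- arm.movep(position, orientation): joint-space move of the TCP to a pose.
- arm.line_to(position, velocity=0.15, ori=None): straight line of the TCP; ori=None keeps the orientation; velocity is the mean speed in m/s.
- arm.move_j(angles): joint-space move.
- arm.move_gripper(opening, effort=None): opening from 0.0 (shut) to 1.0 (fully open); effort is the grip in N (None keeps the last); returns when the fingers have stopped.
- arm.pause(seconds).
- arm.ik(position, orientation): joint angles nearest the present ones, or None.
- snapshot(name): name is "side" or "top"; returns the picture (384x512x3 uint8, blue, green, red); there is no depth.
- camera_info(name): a dict with "fx", "fy", "cx", "cy" (pixels), "R" (3x3) and "t" (3): a world point X has camera coordinates R X + t. Camera axes: x right, y down, z forward; pixel columns grow to the right and rows downward; lengths in m; the calibration is good to about 2 mm. A picture is of the moment at which its call begins. camera_info takes no time and is no camera call.
A pose or a line that the arm cannot do raises arm.MotionError and nothing moves.
- ticket.finish_job(): hands the job in, once; it reports no verdict.
Readings, each from a call of its own:
- arm.read_time(): time.
- arm.read_joint_positions(): joint angles.
- arm.read_dq(): joint speeds.
- arm.read_effort(): joint torques, N m.
- arm.read_tool_pos(): TCP position.
- arm.read_eef_rot(): TCP orientation.
- arm.read_ft_force(): force on the tool from outside, world axes, zero at the start.
- arm.read_wrist_torque(): the same for the moment, N m.
- arm.read_opening(): opening from 0.0 (shut) to 1.0 (fully open).
Only numpy, scipy, OpenCV 4.12 (cv2) and the standard library are available. Lean on these libraries where they do the work, as an engineer would, in place of code of your own. Each camera call takes 0.05 s, during which the arm holds its last target.

## Working session

There is one attempt and no reset: what is moved stays moved. The work goes in short steps, each a Python script; the robot and the scene stay as the last script left them, time stands still between calls to the robot, and variables do not carry over. Pictures are saved under pics/ and viewed, and the job is handed in when it is done.

```bash
ls; mkdir -p pics; python3 - <<'E'
from station import arm, snapshot, camera_info
import cv2
for n in("side","top"):
    cv2.imwrite(f"pics/{n}0.png",snapshot(n)); c=camera_info(n); print(n,c)
print(arm.read_time(),arm.read_tool_pos(),arm.read_eef_rot())
E
```

```text
pics
side {'fx': 372.5146569101978, 'fy': 372.5146569101978, 'cx': 253.56588604896038, 'cy': 195.37292209022928, 'R': array([[ 0.94368456, -0.33031523,  0.0187432 ],
       [-0.24489353, -0.73548806, -0.63173133],
       [ 0.22245588,  0.59156501, -0.77496079]]), 't': array([-0.42263336,  0.13711895,  0.93978755])}
top {'fx': 452.8374392838419, 'fy': 452.8374392838419, 'cx': 268.37902123825666, 'cy': 190.7973597072811, 'R': array([[-0.00282549, -0.99998998, -0.00347355],
       [-0.99326858,  0.0032087 , -0.11578962],
       [ 0.11579961,  0.00312301, -0.99326769]]), 't': array([-0.02953191,  0.43208279,  1.52971112])}
0.1 [ 0.18869451 -0.62146567  0.30284393] [-0.69929071 -0.10468057  0.69958214 -0.10304998]
```

View pics/side0.png

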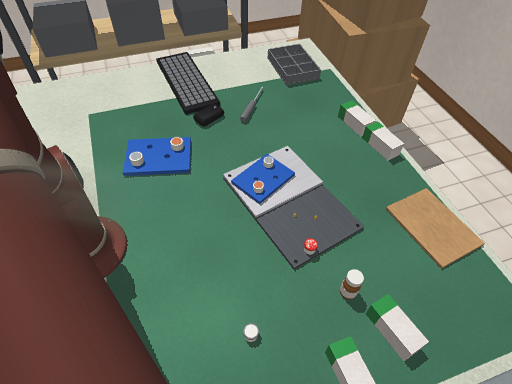

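View pics/top0.png

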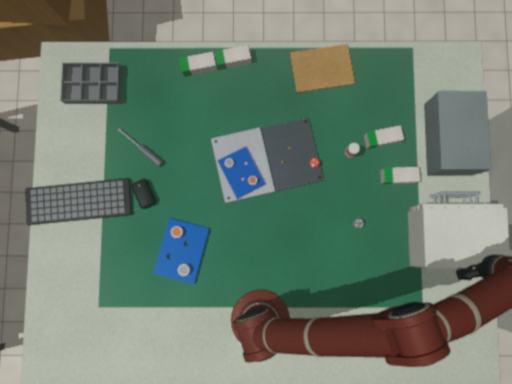

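The side and top views show two blue plates: one on the stage deck (top px 241,172) and a larger one on the bench (top px 182,250). The first has the right size, about 32x45 px at roughly 300 px/m. I'll confirm this in a crop.

```bash
python3 - <<'E'
import cv2
a=cv2.imread("pics/top0.png")[110:210,200:335]; cv2.imwrite("pics/topc.png",cv2.resize(a,None,fx=5.9,fy=5.9,interpolation=cv2.INTER_CUBIC))
a=cv2.imread("pics/side0.png")[140:270,215:370]; cv2.imwrite("pics/sidec.png",cv2.resize(a,None,fx=4.6,fy=4.6,interpolation=cv2.INTER_CUBIC))
E
```

```text
(no output)
```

View pics/topc.png

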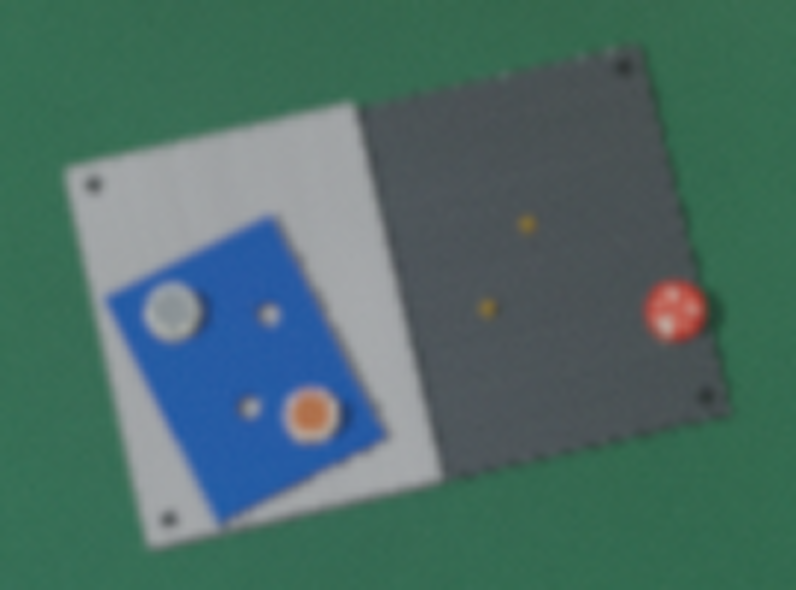

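View pics/sidec.png

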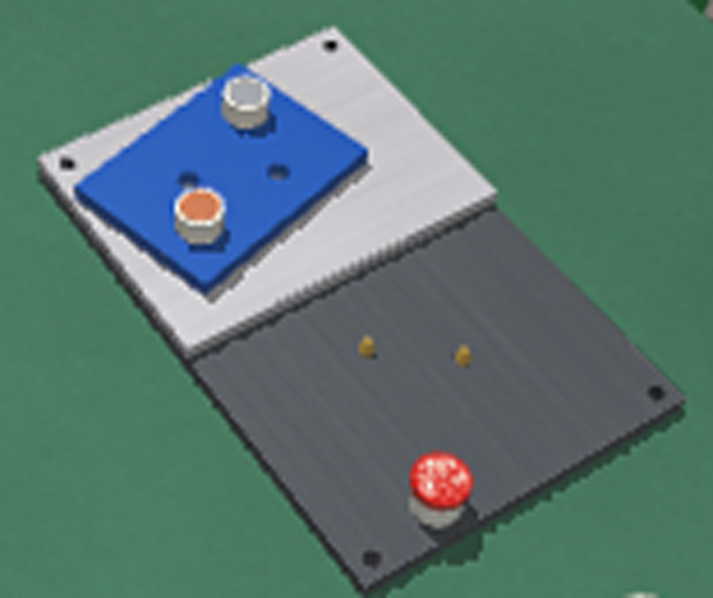

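```bash
cat > h.py <<'E'
import numpy as np, cv2
from station import arm, snapshot, camera_info
def ray(n,uv,z):
    c=camera_info(n); R=np.array(c['R']);t=np.array(c['t'])
    uv=np.atleast_2d(np.asarray(uv,float)); 
    d=np.c_[(uv[:,0]-c['cx'])/c['fx'],(uv[:,1]-c['cy'])/c['fy'],np.ones(len(uv))]@R
    o=-R.T@t; s=(z-o[2])/d[:,2]; return (o+d*s[:,None])[:,:2]
def proj(n,X):
    c=camera_info(n); p=np.atleast_2d(X)@np.array(c['R']).T+c['t']
    return np.c_[p[:,0]/p[:,2]*c['fx']+c['cx'],p[:,1]/p[:,2]*c['fy']+c['cy']]
def rigid(A,B): # B = R A + t
    A=np.array(A,float);B=np.array(B,float); a=A-A.mean(0);b=B-B.mean(0)
    th=np.arctan2((a[:,0]*b[:,1]-a[:,1]*b[:,0]).sum(),(a*b).sum())
    R=rot(th); t=B.mean(0)-R@A.mean(0); return th,t,np.linalg.norm(A@R.T+t-B,axis=1)
def rot(th): return np.array([[np.cos(th),-np.sin(th)],[np.sin(th),np.cos(th)]])
F=6
def up(im,roi):
    x0,y0,x1,y1=roi
    return cv2.resize(im[y0:y1,x0:x1],None,fx=F,fy=F,interpolation=cv2.INTER_CUBIC)
def unup(p,roi): return (np.asarray(p,float)+.5)/F-.5+np.array(roi[:2])
ROI={'top':(195,105,340,215),'side':(205,135,375,275)}
def big(m):
    cs,_=cv2.findContours(m,cv2.RETR_EXTERNAL,cv2.CHAIN_APPROX_NONE); return max(cs,key=cv2.contourArea)
def blobs(m,amin):
    n,l,s,c=cv2.connectedComponentsWithStats(m); return [(c[i],s[i,4]) for i in range(1,n) if s[i,4]>amin]
def quad(cnt):
    # fit a line to each side of the min-area quad approximation
    ap=cv2.approxPolyDP(cv2.convexHull(cnt),12,True)[:,0,:]
    return ap
E
python3 - <<'E'
from h import *
for n in('top','side'):
    im=cv2.imread(f"pics/{n}0.png"); roi=ROI[n]; u=up(im,roi); hsv=cv2.cvtColor(u,cv2.COLOR_BGR2HSV)
    green=cv2.inRange(hsv,(60,80,0),(95,255,255)); st=cv2.bitwise_not(green)
    st=cv2.morphologyEx(st,cv2.MORPH_OPEN,np.ones((9,9)))
    q=quad(big(st)); print(n,'stage',unup(q,roi).round(1).tolist())
    blue=cv2.inRange(hsv,(100,140,60),(125,255,255)); q=quad(big(blue)); print('blue',unup(q,roi).round(1).tolist())
    br=cv2.inRange(hsv,(12,100,60),(30,255,255)); print('brass',[(unup(c,roi).round(2).tolist(),a) for c,a in blobs(br,20)])
    red=cv2.inRange(hsv,(0,150,80),(8,255,255))|cv2.inRange(hsv,(172,120,80),(180,255,255)); print('red',[(unup(c,roi).round(2).tolist(),a) for c,a in blobs(red,60)])
E
```

```text
top stage [[307.6, 117.4], [323.1, 179.6], [224.6, 202.6], [210.2, 138.2]]
blue [[245.2, 147.2], [263.9, 183.4], [237.1, 197.4], [218.2, 160.4]]
brass [([288.96, 147.55], np.int32(103)), ([282.27, 161.76], np.int32(100))]
red [([316.81, 159.43], np.int32(194)), ([316.49, 165.03], np.int32(287))]
side stage [[286.2, 145.1], [363.4, 225.4], [358.9, 231.4], [294.4, 268.9], [222.6, 174.9]]
blue [[266.9, 153.4], [294.2, 172.6], [258.8, 202.9], [231.1, 180.1]]
brass [([261.37, 182.78], np.int32(30)), ([294.22, 215.05], np.int32(348)), ([315.2, 217.02], np.int32(355))]
red [([310.63, 244.9], np.int32(2878))]
```

```bash
python3 - <<'E'
from h import *
q=[[210.2,138.2],[224.6,202.6],[323.1,179.6],[307.6,117.4]]; zz=[.022,.022,.012,.012]
W=np.vstack([ray('top',p,z) for p,z in zip(q,zz)])
S=[[-.175,.115],[-.175,-.115],[.175,-.115],[.175,.115]]
ts,t,r=rigid(S,W); print('stage corners fit',ts,t,r)
R=rot(ts)
P=R@np.array([[.05,-.022],[.085,.022]]).T
print('pins pred',(P.T+t).round(4))
pa=ray('top',[282.27,161.76],.0215);pb=ray('top',[288.96,147.55],.0215);print('pins top',pa,pb)
print('pins side',ray('side',[[294.22,215.05],[315.2,217.02]],.018))
# deck side corners in the side view (crop coords)
c=np.array([[333,27],[497,190],[190,353],[40,163]])/4.6+np.array([215,140])
Wd=ray('side',c,.022); print('deck side fit',rigid([[-.175,.115],[0,.115],[0,-.115],[-.175,-.115]],Wd))
c=np.array([[65,168],[357,103],[443,479],[148,547]])/5.9+np.array([200,110])
print('deck top fit',rigid([[-.175,.115],[0,.115],[0,-.115],[-.175,-.115]],ray('top',c,.022)))
C=[[.055,.075],[.055,-.075],[-.055,-.075],[-.055,.075]]
print('car top',rigid(C,ray('top',[[245.2,147.2],[263.9,183.4],[237.1,197.4],[218.2,160.4]],.034)))
ti=rigid(C,ray('side',[[294.2,172.6],[258.8,202.9],[231.1,180.1],[266.9,153.4]],.034));print('car side',ti)
E
```

```text
stage corners fit -1.34545245464899 [ 0.54390208 -0.02490745] [0.00090296 0.00080614 0.00116522 0.00134002]
pins pred [[ 0.5336 -0.0786]
 [ 0.5843 -0.1028]]
pins top [[ 0.53359766 -0.07927237]] [[ 0.583669   -0.10286717]]
pins side [[ 0.53530015 -0.07895648]
 [ 0.58603261 -0.10280327]]
deck side fit (np.float64(-1.3256436728292726), array([ 0.54899115, -0.02647386]), array([0.00108942, 0.00139227, 0.00146555, 0.00141185]))
deck top fit (np.float64(-1.3493693755915732), array([ 0.54292293, -0.0281731 ]), array([0.00096191, 0.00107383, 0.0005012 , 0.00081217]))
car top (np.float64(-1.0988757013504327), array([0.49617408, 0.0626161 ]), array([0.00531708, 0.00527874, 0.0045917 , 0.00431503]))
car side (np.float64(-1.103212811840909), array([0.4983224 , 0.06437033]), array([0.00169978, 0.00350967, 0.00143929, 0.00194141]))
```

The plate on the deck fits the given size: its hole spacing measures about 55 mm against 56 mm, and its cup spacing about 100 mm against 100 mm. The plate at (182,250) is bigger, so it's the decoy. In the stage frame the carrier is at about (-98, -25) mm, yawed +14°. My plan is to push its -y side near the rear, which shifts it +y and turns it clockwise, then push the rear edge with two fingers. I'll check reach first.

```bash
cat >> h.py <<'E'
from scipy.spatial.transform import Rotation as Rn
TS=-1.345; T0=np.array([.5445,-.0262])
def s2w(x,y): return rot(TS)@np.array([x,y])+T0
def w2s(p): return (np.asarray(p)-T0)@rot(TS)
def ori(yaw,tilt=0.,az=None):
    # tool x down, tool y along world angle yaw; tilt: tips lean toward direction az
    x=np.array([0,0,-1.]); y=np.array([np.cos(yaw),np.sin(yaw),0]); z=np.cross(x,y)
    R=Rn.from_matrix(np.c_[x,y,z])
    if tilt:
        ax=np.cross([0,0,-1.],[np.cos(az),np.sin(az),0]); R=Rn.from_rotvec(ax*tilt)*R
    return R.as_quat()
def tcp(tip,q,L=.073): return np.asarray(tip)-Rn.from_quat(q).apply([L,0,0])
E
python3 - <<'E'
from h import *
print(Rn.from_quat(arm.read_eef_rot()).as_matrix().round(2))
for name,p in dict(side=s2w(-.118,-.125),rear=s2w(-.165,-.04),rear0=s2w(-.155,0),end=s2w(0,0),cup=s2w(-.13,0)).items():
    for tilt in (0,.2,.35,.5):
        for k in (0,1,2,3):
            y=TS+np.pi/2*(1+k)
            q=ori(y,tilt,np.arctan2(-p[1],-p[0])); j=arm.ik(tcp([*p,.03],q),q)
            j2=arm.ik(tcp([*p,.12],q),q)
            print(name,p.round(3),tilt,k,None if j is None else np.round(j,2), j2 is not None)
E
```

```text
[[-0.    0.29 -0.96]
 [ 0.   -0.96 -0.29]
 [-1.   -0.    0.  ]]
side [0.396 0.061] 0 0 [-0.16  0.63 -0.07  2.3   0.2   0.21 -0.19] True
side [0.396 0.061] 0 1 [-0.02  0.64 -0.27  2.3   0.64  0.27  0.93] True
side [0.396 0.061] 0 2 [-0.28  0.63  0.1   2.31 -0.29  0.21 -2.83] True
side [0.396 0.061] 0 3 [-0.22  0.63  0.02  2.31 -0.05  0.21 -1.5 ] True
side [0.396 0.061] 0.2 0 [ 0.06  0.71 -0.39  2.14  0.42  0.58 -0.42] True
side [0.396 0.061] 0.2 1 [ 0.2   0.75 -0.6   2.13  0.62  0.66  0.93] True
side [0.396 0.061] 0.2 2 [-0.77  0.9   0.94  2.16 -0.94  0.85 -2.09] True
side [0.396 0.061] 0.2 3 [-0.14  0.68 -0.09  2.14  0.09  0.52 -1.64] True
side [0.396 0.061] 0.35 0 [ 0.09  0.78 -0.44  2.02  0.37  0.79 -0.37] True
side [0.396 0.061] 0.35 1 [ 0.26  0.85 -0.72  2.02  0.59  0.89  0.95] True
side [0.396 0.061] 0.35 2 [-0.82  1.08  1.13  2.05 -0.92  1.15 -2.07] True
side [0.396 0.061] 0.35 3 [-0.13  0.74 -0.11  2.03  0.07  0.73 -1.62] True
side [0.396 0.061] 0.5 0 [ 0.09  0.85 -0.45  1.91  0.31  0.98 -0.33] True
side [0.396 0.061] 0.5 1 [ 0.27  0.94 -0.76  1.9   0.53  1.09  0.99] True
side
[... 4179 characters left out ...]
.82  0.39  1.81 -0.39  0.8  -2.77] True
cup [0.515 0.101] 0.2 3 [-0.18  0.78 -0.07  1.8   0.06  0.76 -1.64] True
cup [0.515 0.101] 0.35 0 [ 0.03  0.89 -0.45  1.66  0.35  1.04 -0.34] True
cup [0.515 0.101] 0.35 1 [ 0.21  0.99 -0.8   1.66  0.62  1.16  0.98] True
cup [0.515 0.101] 0.35 2 [-0.47  0.89  0.43  1.68 -0.36  1.02 -2.8 ] True
cup [0.515 0.101] 0.35 3 [-0.18  0.85 -0.08  1.67  0.05  0.98 -1.62] True
cup [0.515 0.101] 0.5 0 [ 0.02  0.96 -0.45  1.53  0.31  1.23 -0.31] True
cup [0.515 0.101] 0.5 1 [ 0.19  1.07 -0.81  1.53  0.57  1.35  1.03] True
cup [0.515 0.101] 0.5 2 [-0.45  0.96  0.41  1.55 -0.32  1.21 -2.84] True
cup [0.515 0.101] 0.5 3 [-0.19  0.92 -0.07  1.54  0.03  1.18 -1.61] True
```

```bash
python3 - <<'E'
from h import *
q=ori(TS+np.pi/2)
arm.move_gripper(0.0)
p=s2w(-.030,.070)
arm.movep([*p,.20],q); print(arm.read_time())
arm.line_to([*p,.125],.15)
f0=arm.read_ft_force()
for z in np.arange(.121,.090,-.002):
    arm.line_to([*p,z],.05); f=arm.read_ft_force()
    if abs(f[2]-f0[2])>3: break
print('touch',z,arm.read_tool_pos(),f-f0,arm.read_time())
arm.line_to([*p,z+.004],.05)
for n in('top','side'): cv2.imwrite(f"pics/{n}1.png",up(snapshot(n),ROI[n])[::1,::1][:,:790])
arm.line_to([*p,.16],.2)
E
```

```text
3.5917
touch 0.09299999999999997 [0.60602625 0.01877547 0.0947459 ] [-3.29519517 -1.39644022  9.15750738] 7.9917
```

View pics/side1.png

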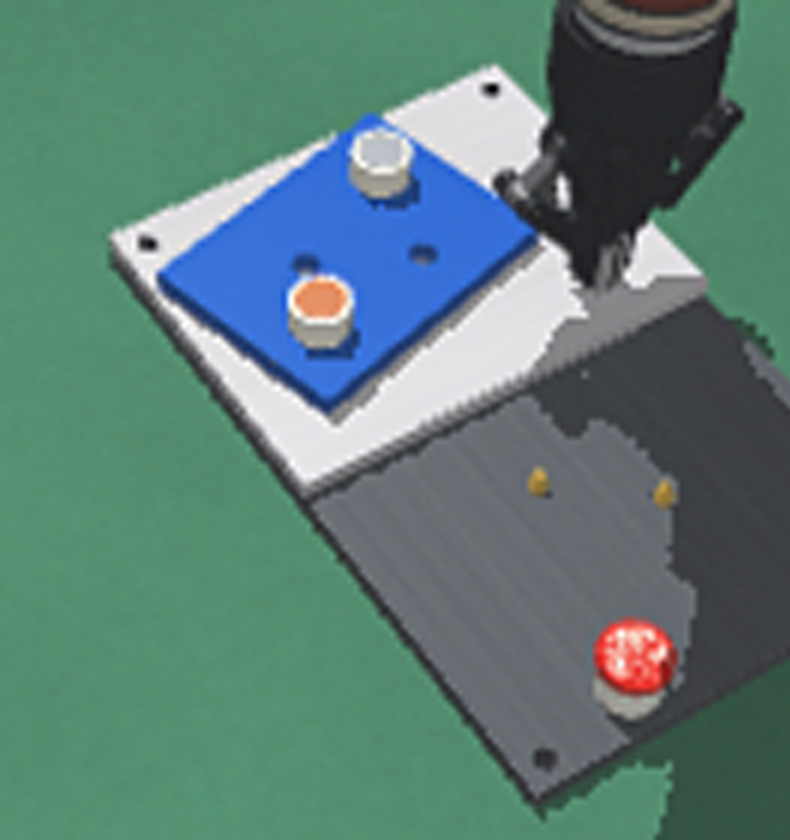

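The shut fingertips touch the deck with the TCP at 0.0947, so the tip length is about 73 mm. The side view shows the carrier still in place, with the fingers at px (600,280). Next is the side nudge.

```bash
cat >> h.py <<'E'
ZP=.100
def measure(tag):
    out=[]
    for n in('top','side'):
        im=snapshot(n); cv2.imwrite(f"pics/{n}{tag}.png",up(im,ROI[n])[:,:790]); roi=ROI[n]; u=up(im,roi); hsv=cv2.cvtColor(u,cv2.COLOR_BGR2HSV)
        blue=cv2.inRange(hsv,(100,140,60),(125,255,255))
        if n=='side': blue=cv2.inRange(hsv,(100,140,110),(125,255,255))
        cnt=big(blue); q=unup(cv2.boxPoints(cv2.minAreaRect(ray(n,unup(cnt[:,0,:],roi),.034).astype(np.float32)*1000)),(0,0)) if 0 else None
        w=(ray(n,unup(cnt[:,0,:],roi),.034)*1000).astype(np.float32)
        (cx,cy),(a,b),ang=cv2.minAreaRect(w); th=np.radians(ang) if a<b else np.radians(ang+90)
        th=(th-TS+np.pi/2)%np.pi-np.pi/2
        out.append((n,(w2s([cx/1000,cy/1000])*1000).round(1).tolist(),round(float(th),3),round(min(a,b),1),round(max(a,b),1)))
    return out
def go(x,y,z=ZP,v=.1,yaw=0.): arm.line_to([*s2w(x,y),z],v,ori(TS+np.pi/2+yaw))
E
python3 - <<'E'
from h import *
print(measure('2pre'))
go(-.118,-.10,.20,.3); go(-.118,-.145,.16,.2); go(-.118,-.145,ZP,.15)
f0=arm.read_ft_force()
go(-.118,-.102,ZP,.03); print((arm.read_ft_force()-f0).round(1),arm.read_tool_pos())
go(-.118,-.125,ZP,.1); go(-.118,-.145,.15,.2)
print(measure('2'),arm.read_time())
E
```

```text
[('top', [-97.5, -27.1], 0.246, 106.5, 145.5), ('side', [-98.5, -24.1], 0.26, 115.5, 155.1)]
[-18.2  -1.7  21.3] [0.40772941 0.06338993 0.09986025]
[('top', [-97.4, -27.3], 0.247, 106.5, 145.9), ('side', [-99.9, -24.5], 0.244, 114.7, 153.5)] 13.1917
```

View pics/top2.png

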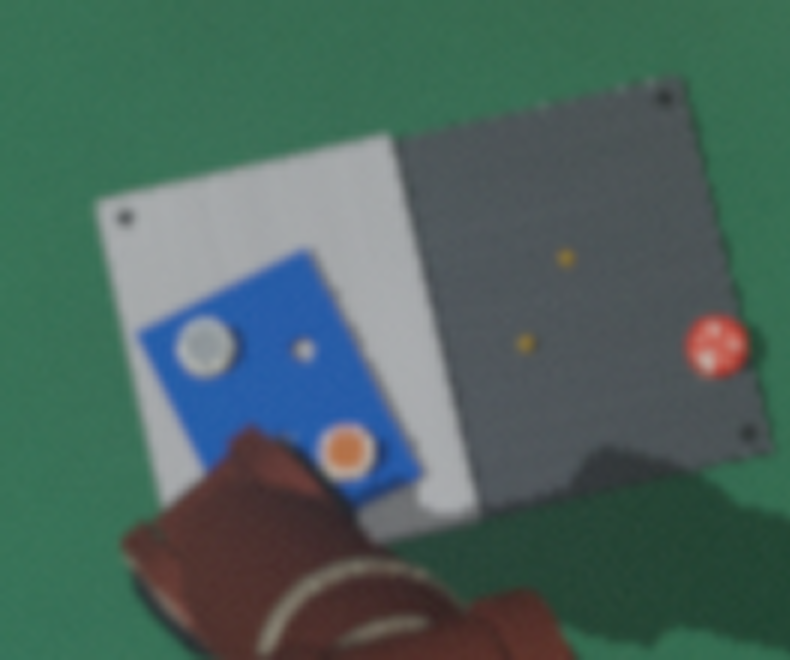

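View pics/side2.png

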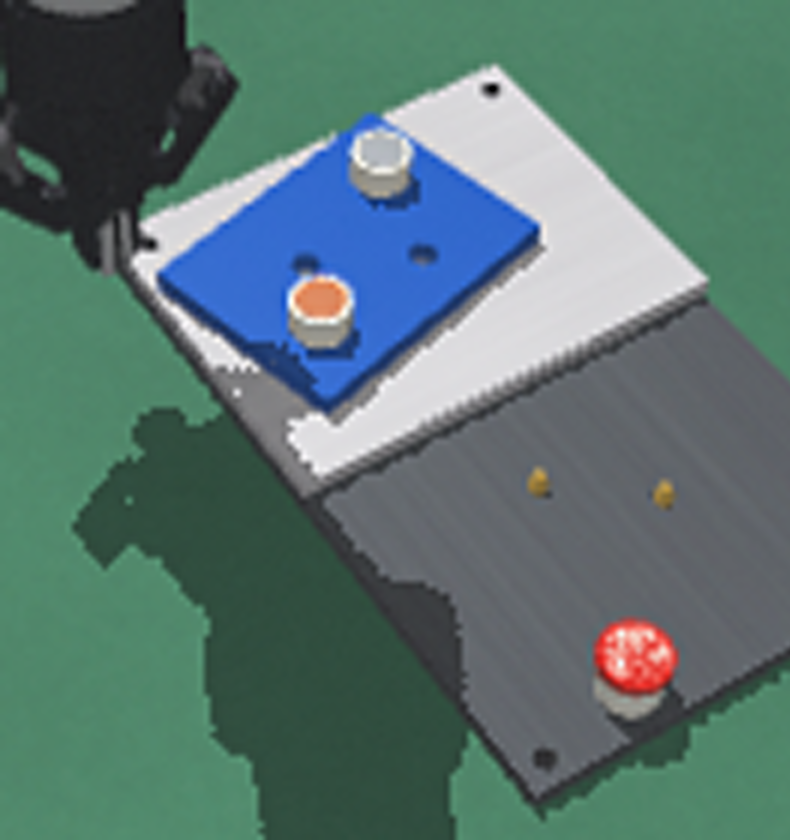

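The carrier didn't move. The shut finger's sloped back wedged at the edge with 18 N sideways and 21 N up. I'll turn the gripper 90° so the flat 22 mm finger sides do the pushing.

```bash
python3 - <<'E'
from h import *
K=-np.pi/2
go(-.112,-.145,.15,.2,K); print(arm.read_joint_positions().round(2))
go(-.112,-.145,.0985,.15,K)
f0=arm.read_ft_force()
for y in(-.125,-.115,-.105,-.097):
    go(-.112,y,.0985,.04,K); print(y,(arm.read_ft_force()-f0).round(1),(w2s(arm.read_tool_pos()[:2])*1000).round(1),arm.read_tool_pos()[2].round(4))
print(measure('3a'),arm.read_time())
E
```

```text
[-0.22  0.5   0.04  2.32 -0.06  0.31 -1.47]
-0.125 [ 0.9  0.1 -0.1] [-112.  -125.1] 0.0985
-0.115 [0.1 0.8 0.1] [-112.  -114.6] 0.0985
-0.105 [-2.2  0.5 -0.7] [-112.1 -104.7] 0.0984
-0.097 [-0.  -0.  -0.6] [-111.8  -95.5] 0.0986
[('top', [-93.9, -7.0], 0.199, 106.7, 148.0), ('side', [-94.3, -5.5], 0.211, 114.5, 156.2)] 17.3
```

View pics/side3a.png

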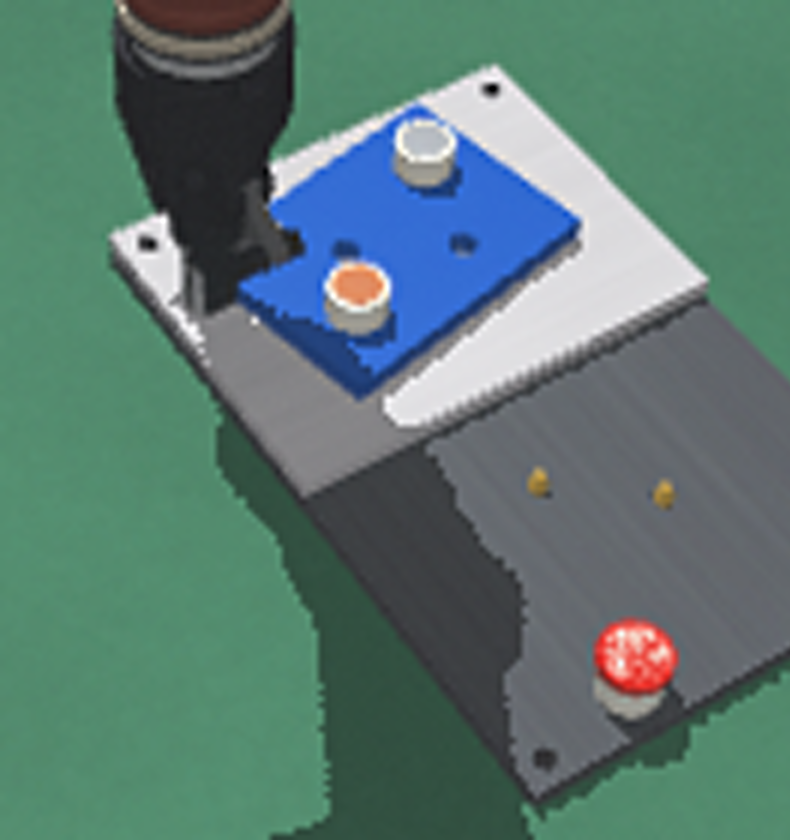

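The carrier is now at about (-94,-6) mm with yaw 0.205. A two-finger rear push along an arc will remove both the yaw and the remaining offset.

```bash
cat >> h.py <<'E'
def behind(c,off,z,v=.1):  # gripper centre at carrier-frame (-off,0) of carrier pose c (stage m, rad)
    x,y=np.array(c[:2])+rot(c[2])@np.array([-off,0]); go(x,y,z,v,c[2])
E
python3 - <<'E'
from h import *
print('pins in frame',(w2s([[.5336,-.0793],[.5837,-.1029],[.5353,-.0790],[.5860,-.1028]])*1000).round(1).tolist())
K=-np.pi/2
go(-.112,-.112,.0985,.1,K); go(-.112,-.13,.16,.2,K)
m=measure('3'); print(m)
c=np.mean([[*r[1],r[2]*1000] for r in m],0)/1000; print(c)
behind(c,.085,.16,.25); arm.move_gripper(1.0)
behind(c,.080,.100,.15)
f0=arm.read_ft_force()
for z in np.arange(.098,.076,-.002):
    behind(c,.080,z,.05); f=arm.read_ft_force()
    if abs(f[2]-f0[2])>3: break
print('touch',z,arm.read_tool_pos(),(f-f0).round(1))
zt=arm.read_tool_pos()[2]
behind(c,.080,zt+.004,.05)
open('st.txt','w').write(repr((c.tolist(),float(zt))))
cv2.imwrite('pics/side4.png',up(snapshot('side'),ROI['side'])[:,:790]); print(arm.read_time())
E
```

```text
pins in frame [[49.3, -22.5], [83.5, 21.0], [49.4, -20.8], [83.9, 23.3]]
[('top', [-94.0, -6.2], 0.203, 106.6, 146.2), ('side', [-95.6, -4.1], 0.203, 112.9, 152.3)]
[-0.0948  -0.00515  0.203  ]
touch 0.07999999999999999 [0.48507454 0.13788395 0.08144305] [-1.4 -0.7 12.6]
24.2333
```

View pics/side4.png

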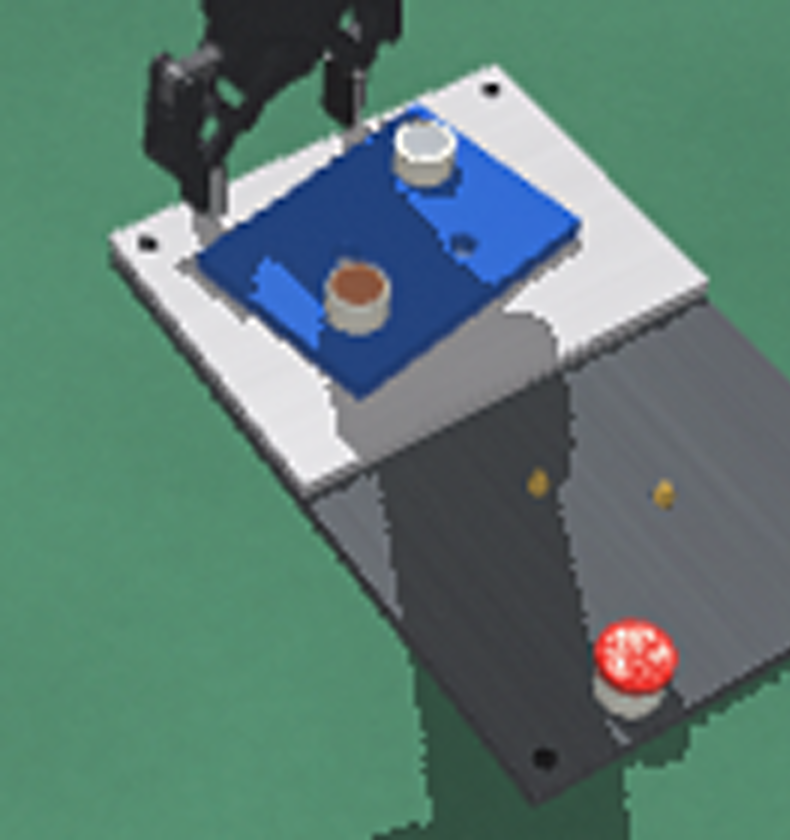

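```bash
python3 - <<'E'
from h import *
c,zt=eval(open('st.txt').read()); Z=zt+.004
f0=arm.read_ft_force()
behind(c,.067,Z,.05)
L=.053; n=8; p=np.array(c)
for i in range(n):
    thm=c[2]*(1-(i+.5)/n); p=p+np.array([L/n*np.cos(thm),L/n*np.sin(thm),-c[2]/n]); behind(p,.066,Z,.04)
print(p,(arm.read_ft_force()-f0).round(1))
behind([-.022,p[1],0],.066,Z,.05); print((arm.read_ft_force()-f0).round(1),(w2s(arm.read_tool_pos()[:2])*1000).round(1),arm.read_tool_pos()[2],arm.read_time())
behind([-.022,p[1],0],.080,Z,.08)
behind([-.022,p[1],0],.12,Z+.06,.25)
print(measure('5'),arm.read_time())
E
```

```text
[-4.21618513e-02  2.11195539e-04 -3.46944695e-17] [ 0.2 -0.2  0.5]
[ 0.7 -0.1 -0.1] [-86.7  -0. ] 0.08535461601132507 27.8083
[('top', [-15.9, 1.2], -0.011, 109.5, 152.1), ('side', [-16.6, 1.9], -0.004, 116.2, 155.0)] 28.675
```

View pics/side5.png

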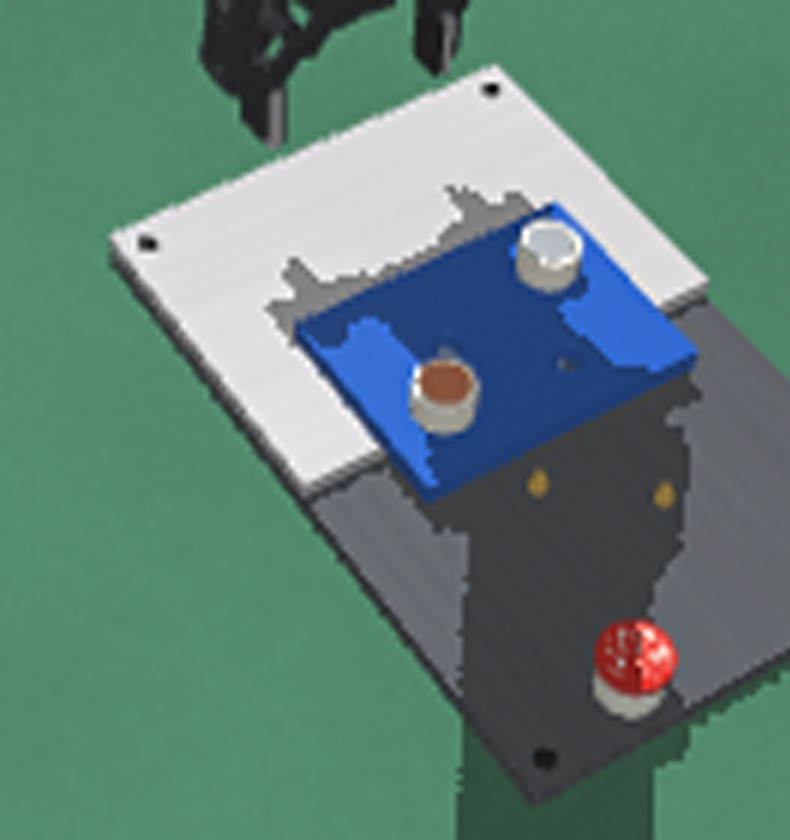

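View pics/top5.png

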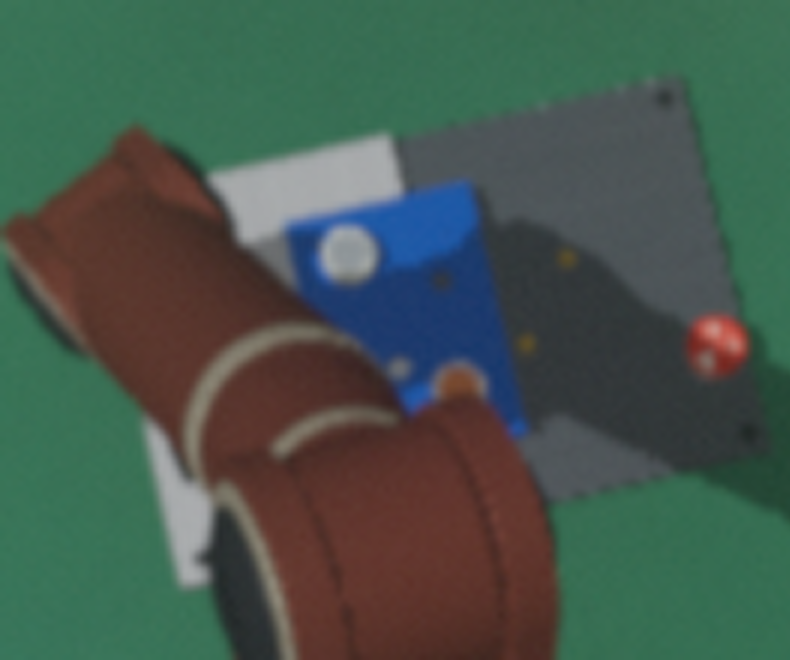

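The arc worked: the carrier is at about (-16,+1.5) mm, yaw -0.007, and just below px (430,495) its front edge is clear of the deck. I'll push straight, easing 1.3 mm toward -y, then step slowly near home.

```bash
python3 - <<'E'
from h import *
c,zt=eval(open('st.txt').read()); Z=zt+.003
f0=arm.read_ft_force()
O=.0705
behind([-.016,.0015,-.004],.085,Z+.03,.25); behind([-.016,.0015,-.004],.085,Z,.15); behind([-.017,.0015,-.004],O,Z,.06)
for x,y in((.01,.001),(.035,.0004),(.052,.0)):
    behind([x,y,0],O,Z,.04); print(x,(arm.read_ft_force()-f0).round(1))
for x in(.054,.055,.056,.057):
    behind([x,0,0],O,Z,.02); print(x,(arm.read_ft_force()-f0).round(1),(w2s(arm.read_tool_pos()[:2])*1000).round(1))
print(measure('6'),arm.read_time())
E
```

```text
0.01 [-0.5  1.6  2.1]
0.035 [-1.2  2.   0.4]
0.052 [-0.7  1.5  0.5]
0.054 [-0.5  1.6  0.5] [-16.3  -0.1]
0.055 [-0.1  2.3  0.3] [-15.7  -0. ]
0.056 [-1.4  0.8  1.3] [-13.9   0. ]
0.057 [-0.4  1.2  0.9] [-13.1  -0. ]
[('top', [86.3, 37.5], -0.028, 53.3, 71.4), ('side', [63.2, -4.1], -0.012, 113.7, 154.6)] 33.0333
```

View pics/side6.png

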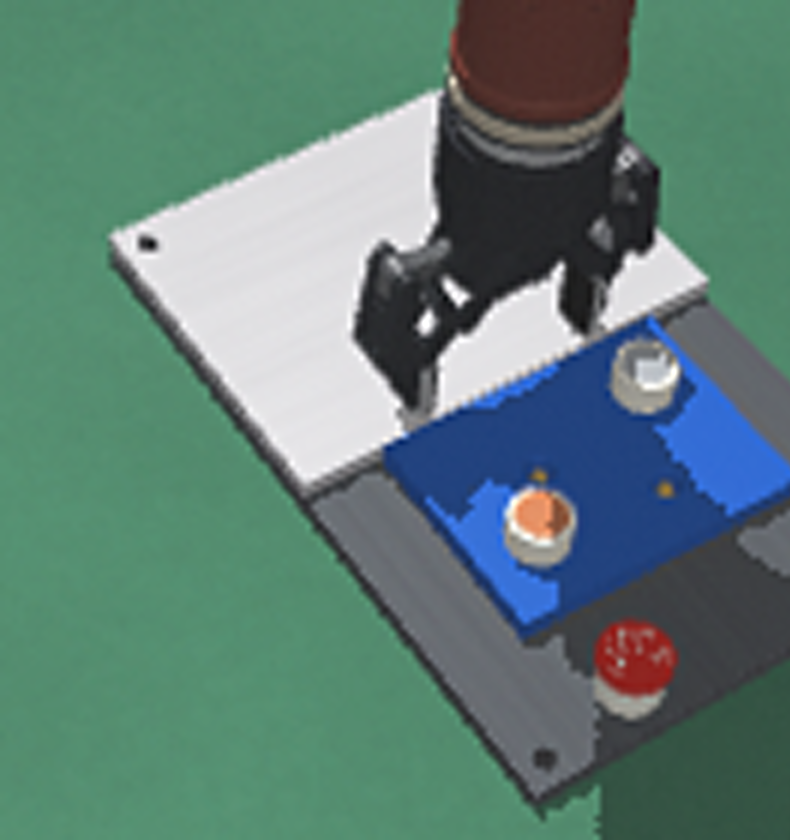

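The side view shows both brass pins inside the holes, at px (540,477) and (666,490), and the carrier looks dropped. I'll back the arm off and verify.

```bash
sed -i 's/def measure(tag):/def measure(tag,zp=.034):/; s/w=(ray(n,unup(cnt\[:,0,:\],roi),.034)/w=(ray(n,unup(cnt[:,0,:],roi),zp)/' h.py
python3 - <<'E'
from h import *
p=w2s(arm.read_tool_pos()[:2]); z=arm.read_tool_pos()[2]
go(p[0]-.02,p[1],z,.1); go(p[0]-.05,p[1],.2,.25)
arm.move_j([1.0,0.45,0,1.6,0,1.1,0])
print(measure('7',.024),'if high:',measure('7b',.034),arm.read_time())
for n in('top','side'):
    im=snapshot(n); cv2.imwrite(f'pics/full{n}.png',im)
    a=cv2.imread(f'pics/{n}0.png'); d=cv2.absdiff(a,im).max(2)
    s={'spare':(359,223),'ref':(314,162),'vial':(353,149)}
E
```

```text
[('top', [58.3, -0.2], -0.012, 111.1, 152.0), ('side', [58.1, 69.7], -1.543, 23.2, 115.3)] if high: [('top', [57.9, -2.0], -0.009, 110.1, 151.3), ('side', [63.1, 64.8], -1.496, 24.8, 113.9)] 36.3417
```

View pics/side7.png

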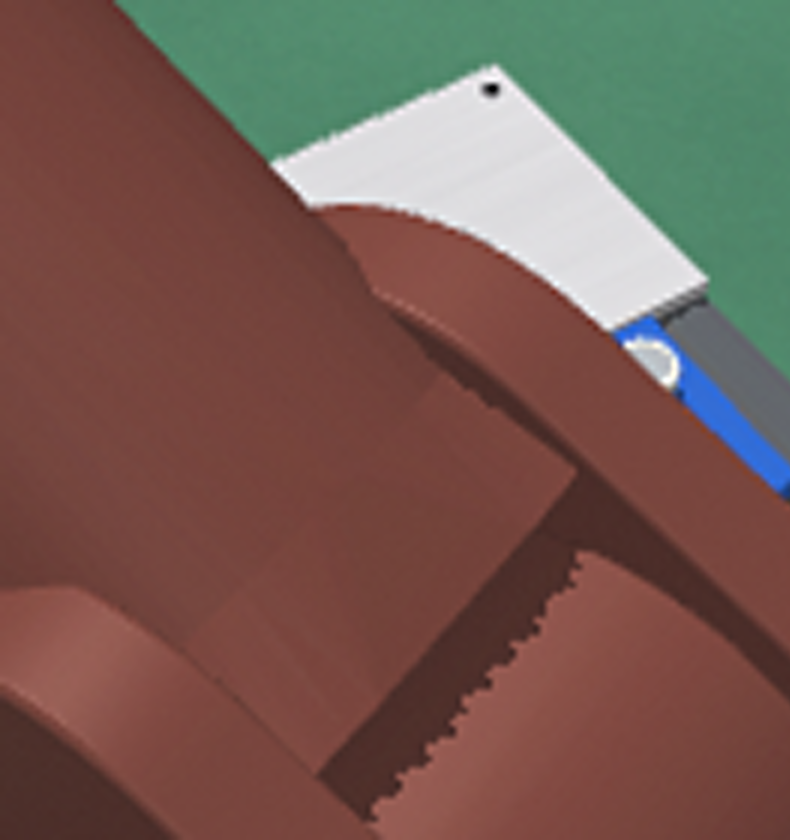

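View pics/fulltop.png

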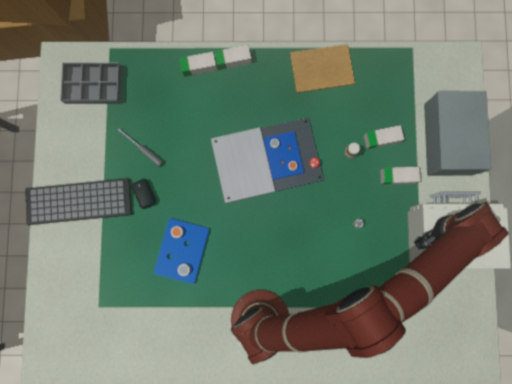

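The top view shows the carrier seated, its centre at px (285,155). With the z=24 mm plane it measures 0.4 mm from the seat, and the bystanders look unmoved. The arm blocks the side view here, so I'll go back to the start pose for a clear one.

```bash
python3 - <<'E'
from h import *
arm.move_j([1.25,0.615,-0.013,1.423,0.008,1.103,-0.04])
print('low',measure('8',.024),'high',measure('8b',.034),arm.read_time(),arm.read_ft_force().round(1))
im=snapshot('side'); cv2.imwrite('pics/fs.png',im)
# bystander change vs. start
for n in('top','side'):
    d=cv2.absdiff(cv2.GaussianBlur(cv2.imread(f'pics/{n}0.png'),(5,5),0),cv2.GaussianBlur(snapshot(n),(5,5),0)).max(2)
    print(n,[(c.round().tolist(),int(a)) for c,a in blobs((d>30).astype(np.uint8),8)])
E
```

```text
low [('top', [58.5, -0.1], -0.012, 111.1, 152.2), ('side', [56.7, 2.9], -0.009, 112.9, 152.9)] high [('top', [57.8, -2.0], -0.011, 110.2, 151.3), ('side', [62.1, -2.7], -0.009, 111.5, 151.0)] 37.3667 [ 0.4 -0.3 -0.9]
top [([283.0, 155.0], 1396), ([242.0, 172.0], 1475)]
side [([1.0, 53.0], 9), ([8.0, 75.0], 10), ([15.0, 149.0], 91), ([263.0, 179.0], 1831), ([303.0, 214.0], 2082)]
```

View pics/side8.png

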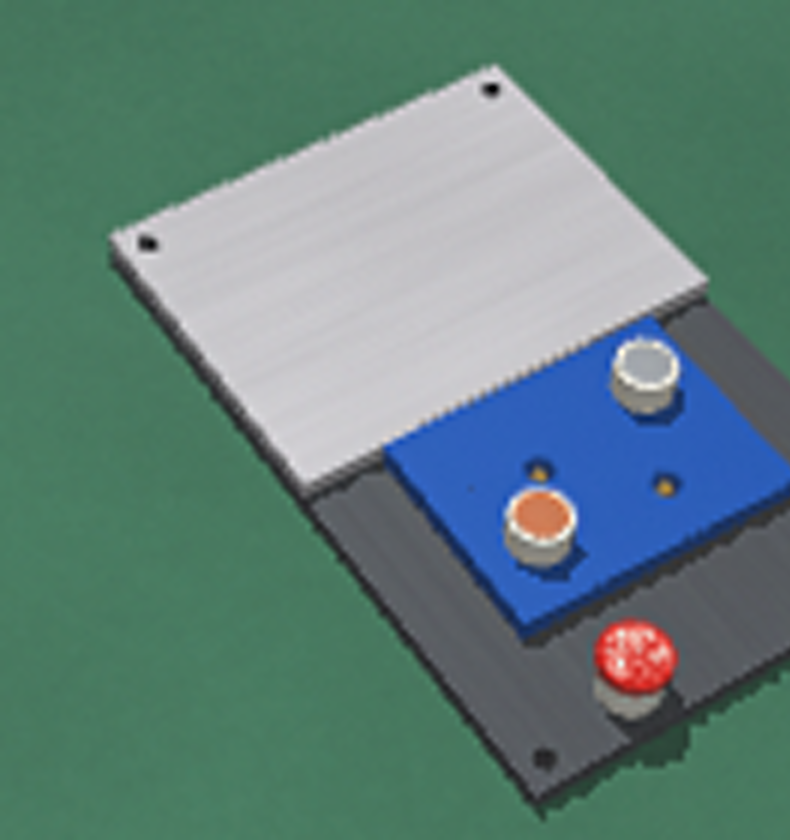

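The carrier is down on both pins, visible inside the holes at px (540,472) and (666,487). Only the carrier and arm areas changed in either view, so I'm handing in.

```bash
python3 -c "
from station import ticket
print(ticket.finish_job())"
```

```text
the job is handed in; nothing more can be done
None
```

The carrier is home: it dropped over both brass pins onto the dark floor, and I handed the job in with about 37 s of the 67 s used.

**What I did:**
- I nudged the carrier's side with the shut fingers to centre it.
- I then pushed its rear edge with the two open fingers, along an arc to square it up and straight until it dropped.
- My first nudge, with the sloped finger back, jammed at the edge (about 18 N sideways, 21 N upward) and moved nothing. Turning the gripper 90° fixed it.

**Last checks:**

| | Offset from seat (58, 0) mm | Turn |
|---|---|---|
| Top view | (58.5, -0.1), about 0.5 mm | -0.012 rad |
| Side view | (56.7, 2.9), about 3 mm; about 2 mm after correcting for that view's pin error | -0.009 rad |

- **Disagreement:** the two views differ by about 3.5 mm, mostly that camera's calibration error.
- **Height:** the views agree better at the dropped height (24 mm top) than at deck height, and both pins show inside the holes. I judged flatness by eye and did not measure tilt.
- **Bystanders:** comparing start and end pictures, only the carrier and arm areas changed in either view.
- **Robot:** the arm was back at its start pose, touching nothing.

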